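# Snug down a loose lens ring with a two-pin spanner

## Robot

A 7-joint arm with a two-finger parallel gripper is mounted at the origin on a cart in front of the work surface, level with it; the furniture and walls round the work are solid. World frame = base frame: x ahead of the robot, y to its left, z up, the work surface at z = 0. Lengths are in m, angles in rad, forces in N, time in s.
With the tool pointing down it reaches from about 0.425 to 0.875 m from the base axis. Payload 8.4 kg.
Tool frame: the origin (TCP) lies at the very end of the fingers, on their centre line; the grasp point (between the pads) lies 19 mm behind it; z points along the fingers, y is the line along which they close (so a half turn about z gives the same grasp; the last joint's range is limited). The gripper opens to 85 mm and grips with 20 to 120 N. Pads are 22 mm wide; open, the fingers measure 114 mm over their backs; the gripper's body (76 mm by 85 mm) begins 54 mm behind the grasp point. The pads swing forward as they close: fully open they stand 13 mm farther back than shut.
Start: joints at [1.166, 0.333, 0.04, 1.465, -0.013, 1.343, -0.059], TCP at [0.196, -0.62, 0.231] pointing down, gripper open.
Joint ranges: [-2.58, 2.58], [-0.38, 2.09], [-1.3, 1.39], [0.25, 2.4], [-1.5, 4.64], [0.08, 2.09], [-2.65, 2.65]. Speed limits (rad/s): [2.22, 2.22, 2.79, 2.79, 3.14, 3.14, 3.14].

## Interface

Orientations are given as a unit quaternion [x, y, z, w].
In Python, from workcell import observe, viewer, ticket gives the robot as it stands.
- The arm moves only by the shell command python3 -m handwheel 'ROWS' [FORCE]. ROWS is JSON, a list of rows, each a list of 7 numbers: the gripper's target within -1 to 1 (fully open at 1, half-way at 0, shut at -1), then the shift along the tool's x, y, z in mm, then the turn, a rotation vector about the tool's x, y, z in rad. In form: [[grip, x, y, z, wx, wy, wz], ...]. A call has exactly 8 rows; each row is the pose to reach, as a shift and turn from the pose commanded when the call began, along the tool's axes at that moment; what a row does not reach only later rows make up. A row lasts 1/12 s, in which the tool goes at most 41.7 mm and 7.16 degrees, less where a joint would pass 70% of its speed; a pose out of reach is approached as far as the arm can. A call with a gripper value outside its range is refused whole. The fingers move at their own pace and stop on an object; FORCE is the grip in N (left out, the last holds). Time passes only in rows, so rows that repeat a pose let the fingers close, or fill a call up. It gives the time, the measured TCP pose, the force, the opening and the grip force at its end, in the units of the state.
- observe(): the state, without advancing time (a new reading comes with each control period).
- viewer.capture(name): name is "scene" or "top" or "wrist"; returns (picture, depth): 400x640x3 uint8, red, green, blue; 400x640 float32, m along the optical axis (not along the pixel's ray), 0 where there is no reading.
- viewer.calibration(name): a dict with "vertical_fov" (degrees; the focal length in pixels is half the picture's height over the tangent of half this angle, whatever the lens; pixels are square), "cx", "cy" (the principal point, pixels), "k1" (the pictures are not rectified: a ray, as slopes to the right and down, at radius r is drawn at 1 + k1 r^2 times it, then the intrinsics apply), "R" (3x3) and "t" (3): a world point X has camera coordinates R X + t; the wrist camera has in their place "T_tool_cam" (4x4, takes a point from camera to tool coordinates, whose origin is the TCP and whose axes are the flange's). Camera axes: x right, y down, z forward; pixel columns grow to the right and rows downward; lengths in m; the calibration is good to about 2 mm. A picture is of the moment at which its call begins: read the wrist's pose just before it. calibration takes no time and is no camera call.
- ticket.finish_job(): hands the job in; it is judged then, once.
The state is a dict: "time": time; "qpos": joint angles; "qvel": joint speeds; "joint_torque": joint torques, N m; "position": TCP position; "tool_rot": TCP orientation; "contact_force": force on the tool from outside, world axes, zero at the start; "ft_torque": the same for the moment, N m; "width": opening from 0.0 (shut) to 1.0 (fully open); "grip_force": force on a finger pad.
Only numpy, scipy, OpenCV 4.12 (cv2) and the standard library are available. Lean on these libraries where they do the work, as an engineer would, in place of code of your own. Each camera call takes 0.05 s, during which the arm holds its last target. There are 200 camera calls.

## Task

The lens of the card magnifier on the counter is loose because its retaining ring has backed off. Take the two-pin spanner from its wooden block, feel its pins into the ring's two holes and screw the ring clockwise (seen from above) until it is snug on the lens: firm, but not so hard that the lens is dragged round with it, pressing only lightly and without touching the glass. Then put the spanner back upright in its block with its pins in the wells, and leave the other things on the counter where they are.

Things in the scene. Friction and masses are not known exactly. Their poses are not given: they have to be found in the camera images.
- magnifier: Card magnifier, fixed to the counter: grey base plate 150 x 126 x 12 mm, four short pillars, and on them a black round lens head, 92 mm across (its flange 117 mm). Origin: centre of the underside, on the lens axis; z up, x along the plate's long side.
- head_rim (a point): Centre of the head's open top, on the lens axis, 76 mm above the counter. The bore is 68 mm wide; the ring's face lies 6 mm below the rim, the lens below that. The ring screws down clockwise (from above) on a fine thread and hardly sinks. It has a steady drag of about 0.12 N m, so pins resting on it with a few newtons slide over its face without turning it.
- retaining_ring: Plain metal ring in the head: 68 mm outside, 42 mm inside, 7 mm thick. Origin: on the axis at its upper face; z up. Two blind holes, half a turn apart, 6.2 mm wide, 5.5 mm deep, centres 27.5 mm from the axis. The reported orientation is the head's and does NOT show the holes: at the start their line lies between the magnifier's x axis and 0.4 rad clockwise of it (from above).
- lens: Domed clear glass lens under the ring, seen through its 42 mm opening; crown 4 mm below the ring's face. Engraved centring lines (a cross) lie along its x and y axes, square to the magnifier's. It sits in the head by friction only: a forced ring drags it round, which spoils the lines. Nothing but the ring may touch the glass. Origin: on the axis, 9 mm below the ring's face; z up.
- lens_seal (a point): At the lens's origin. After 0.3 to 1.2 rad of turning, differing each time, the ring meets the lens's rubber seal; then the torque climbs about 2 N m per rad. While turning, 0.3 N m at the spanner is just snug, 0.45 a good target, from 0.6 the lens is dragged round. Read standing still it is up to 0.2 N m less (aim for 0.3). Left alone, a snug ring keeps bearing.
- spanner: Two-pin spanner, 95 to 160 g, 71 mm tall: black upright grip 32 x 15 mm in plan, 25 to 71 mm above the pin tips (take it across the 15 mm), on a steel crossbar 74 x 14 x 6 mm (17 to 23 mm above the tips). Two round-nosed pins, 4.2 mm thick, point down 27.5 mm either side of the middle. Origin: midway between the pin tips; z up, x along the crossbar. A half turn about z makes no difference.
- spanner_block: Wooden block 96 x 44 x 24 mm, fixed to the counter, with two wells 12 mm wide and 20 mm deep, 27.5 mm either side of the middle along its x axis. Origin: centre of the underside; z up. The spanner stands with its pins in the wells, crossbar on the block's top, its origin then 7 mm above the block's and its x axis along the block's (either way round).
- dice_tin: bystander: round printed tin, 68 mm wide, 46 mm tall; origin under its centre
- card_deck: bystander: flat boxed deck of cards, 82 x 100 x 19 mm; origin under its centre
- tape_roll: bystander: roll of tape lying flat, 58 mm wide, 24 mm tall; origin under its centre
- sand_timer: bystander: sand timer, 36 mm wide, 85 mm tall; origin under its centre
- travel_game: bystander: small game box, 116 x 60 x 68 mm; origin under its centre
There are look-alikes about, which are no part of the job. What is shaped like the spanner but blue is not meant.

How it is judged:
On the way, in this order (a step that is already met when the one before it is completed fails the run):
1. both pins are at least 3 mm down in the ring's holes, spanner upright (z of spanner in the frame of retaining_ring below -0.003 m and horizontal distance between spanner and retaining_ring below 0.003 m and angle between spanner's own z axis and vertical below 0.09 rad), for 0.2 s.
2. with the spanner in the holes, the ring is screwed snug on the lens (all of step 1 and contact force between retaining_ring and lens above 6 N), for 0.2 s.
At the end, for the whole second after the job is handed in: The ring still bears on the lens (over 1.5 N) and the lens's lines are square to the magnifier within 0.12 rad; the spanner stands at rest in its block, pins in the wells (within 8 mm of the block's middle, crossbar no more than 3 mm off the block's top, within 0.1 rad of upright) (contact force between retaining_ring and lens above 1.5 N and angle between the x axis of lens and the x axis of magnifier, either way round below 0.12 rad and horizontal distance between spanner and spanner_block below 0.008 m and z of spanner in the frame of spanner_block below 0.01 m and angle between spanner's own z axis and vertical below 0.1 rad and linear speed of spanner below 0.02 m/s); the robot touches nothing.
It fails at once if the ring is forced: the lens is dragged round in its seat by more than 0.12 rad (angle between the x axis of lens and the x axis of magnifier, either way round above 0.12 rad).
It fails at once if the spanner touches the glass (contact force between spanner and lens above 0.5 N).
It fails at once if the robot touches the glass (contact force between any of the fingers, the arm and lens above 0.5 N).
It fails at once if the spanner is pressed hard on the magnifier or its ring (over 45 N in all) (contact force between spanner and magnifier above 45 N).
It fails at once if a bystander is moved by more than 30 mm (distance of any of dice_tin, card_deck, tape_roll, sand_timer, travel_game from where it was at the start of the episode above 0.03 m).
It also fails if it takes over 64 s, if anything falls off the work surface, if the arm or the gripper's body presses on something with over 40 N, if the wrist force passes 120 N, or if a joint passes its speed limit or range.

## Working session

There is one attempt and no reset: what is moved stays moved. The work goes in short steps, Python scripts to look and compute and a shell command to move; the robot and the scene stay as the last step left them, time stands still between calls to the robot, and variables do not carry over. Pictures are saved under pics/ and viewed, at most 10 in all, crops included, and the job is handed in when it is done.

```bash
mkdir -p pics; ls
cat > h.py <<'E'
import numpy as np, cv2
from workcell import observe, viewer, ticket
from scipy.spatial.transform import Rotation as Ro
def cap(n,f=None):
    s=observe(); p,d=viewer.capture(n)
    if f: cv2.imwrite('pics/'+f+'.png',p[:,:,::-1])
    return s,p,d
def cam(n,s=None):
    c=viewer.calibration(n); f=200/np.tan(np.radians(c['vertical_fov'])/2)
    if n=='wrist':
        T=np.eye(4);T[:3,:3]=Ro.from_quat(s['tool_rot']).as_matrix();T[:3,3]=s['position'];T=T@np.array(c['T_tool_cam'])
        R=T[:3,:3].T;t=-R@T[:3,3]
    else: R,t=np.array(c['R']),np.array(c['t'])
    return f,c['cx'],c['cy'],c['k1'],R,t
def ray(C,u,v):
    f,cx,cy,k,R,t=C
    d=np.stack([(np.asarray(u,float)-cx)/f,(np.asarray(v,float)-cy)/f],-1); x=d.copy()
    for _ in range(20): x=d/(1+k*(x**2).sum(-1,keepdims=True))
    return -R.T@t, np.concatenate([x,np.ones(x.shape[:-1]+(1,))],-1)@R
def plane(C,u,v,z):
    o,r=ray(C,u,v); return o+r*((z-o[2])/r[...,2])[...,None]
def proj(C,X):
    f,cx,cy,k,R,t=C; p=R@np.asarray(X,float)+t; x=p[:2]/p[2]; x=x*(1+k*x@x); return f*x+[cx,cy]
E
python3 - <<'E'
from h import *
print(observe())
for n in('scene','top','wrist'):
    s,p,d=cap(n,n+'0'); print(n,viewer.calibration(n))
E
```

```text
pics
{'time': 0.0, 'qpos': array([ 1.16577896,  0.33394071,  0.03986114,  1.46627055, -0.01341341,
        1.34329436, -0.05849535]), 'qvel': array([ 1.66265769e-03,  1.91325541e-03, -3.12562550e-06, -1.17031547e-04,
       -1.17088974e-03,  8.74768398e-05, -1.74820153e-03]), 'joint_torque': array([-4.81719217e-04, -6.58562994e+01,  1.36498332e+00, -4.05555189e+01,
        1.66552240e-02,  1.27527950e-02,  1.85088868e-05]), 'position': array([ 0.19554484, -0.61941152,  0.23040217]), 'tool_rot': array([ 9.88332170e-01,  1.52311666e-01, -1.72496802e-04, -8.05265534e-04]), 'contact_force': array([ 0.06110888,  0.81120352, -0.58576556]), 'ft_torque': array([0.0228003 , 0.0530943 , 0.03136989]), 'grip_force': 0.0, 'width': 0.9999119154254273}
scene {'vertical_fov': 47.59998879238621, 'cx': 324.2633648016741, 'cy': 199.70822822434945, 'k1': -0.11807658379519316, 'R': array([[-0.65099339, -0.75887265, -0.01788582],
       [-0.52982668,  0.47112901, -0.70521   ],
       [ 0.54359111, -0.44961067, -0.70877285]]), 't': array([0.33001073, 0.35682403, 0.86661584])}
top {'vertical_fov': 45.16491961063345, 'cx': 319.8039594604466, 'cy': 186.82895764342652, 'k1': -0.08958141097146989, 'R': array([[-0.00730039, -0.99995193,  0.0065458 ],
       [-0.99308867,  0.00648316, -0.11718731],
       [ 0.11713924, -0.00735607, -0.99308826]]), 't': array([-0.04377198,  0.5580176 ,  1.3308116 ])}
wrist {'vertical_fov': 63.6257987564411, 'cx': 317.13804709515813, 'cy': 198.6216971973406, 'k1': 0.02316416122325362, 'T_tool_cam': array([[-9.47234697e-04, -9.50687472e-01, -3.10149051e-01,
         7.85140031e-02],
       [ 9.99999545e-01, -8.66073469e-04, -3.99385615e-04,
        -2.63818785e-04],
       [ 1.11079036e-04, -3.10149288e-01,  9.50687860e-01,
        -1.42738138e-01],
       [ 0.00000000e+00,  0.00000000e+00,  0.00000000e+00,
         1.00000000e+00]])}
```

View pics/top0.png

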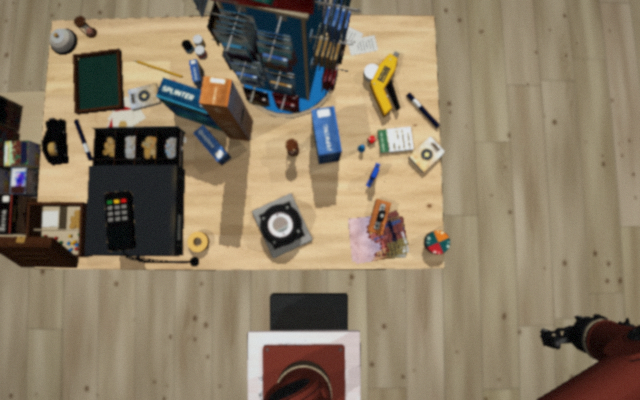

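View pics/scene0.png

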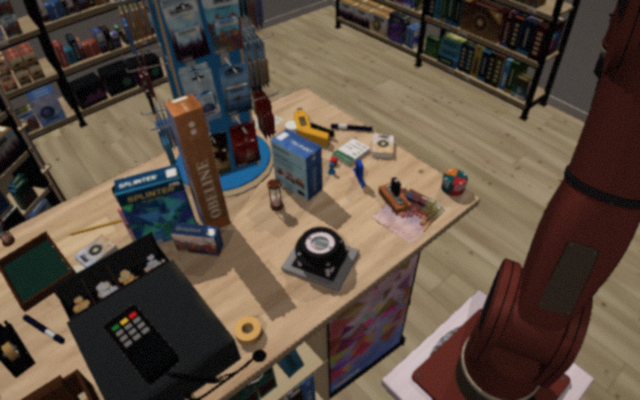

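Top view: magnifier at (281,224). Spanner candidates are the black grip on the wooden block at (379,217) and the blue look-alike at (373,175). The block with the black grip fits the description. Confirming in an enlarged crop.

Run:
```python
from h import *
t=cv2.imread('pics/top0.png');s=cv2.imread('pics/scene0.png')
a=cv2.resize(t[155:255,340:460],(480,400),interpolation=2);b=cv2.resize(s[150:250,340:420],(320,400),interpolation=2)
cv2.imwrite('pics/crop1.png',np.hstack([a,b]))
C=cam('top')
print('block',plane(C,[379],[217],0.024),'mag',plane(C,[281],[224],0.07))
print('tin',plane(C,[437],[242],.046),'timer',plane(C,[292],[147],.06),'game',plane(C,[325],[135],.068),'deck?',plane(C,[427],[155],.019))
S=cam('scene');print(plane(S,[398],[197],.03),plane(S,[321],[245],.07))
```

```text
block [[ 0.47135601 -0.21523336  0.024     ]] mag [[0.45165751 0.05952234 0.07      ]]
tin [[ 0.39882856 -0.3738111   0.046     ]] timer [[0.66764441 0.02982908 0.06      ]] game [[ 0.69966691 -0.06299364  0.068     ]] deck? [[ 0.65045926 -0.35996372  0.019     ]]
[[ 0.45701881 -0.21364755  0.03      ]] [[0.44247597 0.06341509 0.07      ]]
```

View pics/crop1.png

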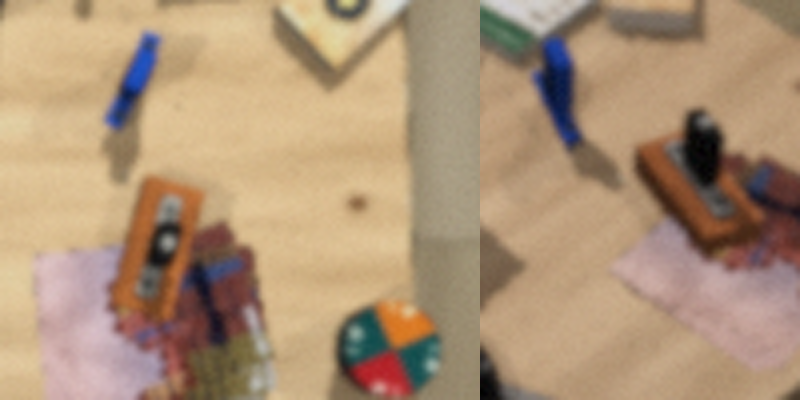

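Crop confirms it: a black grip on a steel bar standing in the wooden block (crop px ~(160,245)). The blue one at (135,80) is the look-alike. I'll work out the move above the block.

```bash
cat >> h.py <<'E'
def go(x,y,z,yaw):
    """shift mm/turn in tool axes to bring TCP to x,y,z, tool pointing down, tool x at yaw (mod pi)"""
    s=observe(); Rm=Ro.from_quat(s['tool_rot']).as_matrix()
    d=Rm.T@(np.array([x,y,z])-s['position'])*1000
    cy=np.arctan2(Rm[1,0],Rm[0,0]); dy=(yaw-cy+np.pi/2)%np.pi-np.pi/2
    w=Ro.from_matrix(Rm.T@(Ro.from_euler('z',cy+dy)*Ro.from_euler('x',np.pi)).as_matrix()).as_rotvec()
    print('shift',d.round(1),'turn',w.round(3),'pos',s['position'].round(4),'yaw',round(cy,3),'t',s['time'],'q7',s['qpos'][[0,6]].round(2),'F',s['contact_force'].round(1),s['ft_torque'].round(2),'w',round(s['width'],3),round(s['grip_force'],1))
E
python3 - <<'E'
from h import *
C=cam('top')
P=plane(C,340+np.array([150,203,165,112])/4,155+np.array([178,190,318,308])/4,.024)
c=P.mean(0);v=(P[0]+P[1]-P[2]-P[3])[:2];a=np.arctan2(v[1],v[0]);print(c,a,P)
go(c[0],c[1],.20,a)
E
```

```text
[ 0.47115603 -0.21637413  0.024     ] -0.30681086657493023 [[ 0.52129642 -0.21197729  0.024     ]
 [ 0.51242808 -0.24973177  0.024     ]
 [ 0.42175011 -0.22063588  0.024     ]
 [ 0.42914952 -0.18315157  0.024     ]]
shift [ 384.2 -301.5   31. ] turn [-0.001  0.     0.613] pos [ 0.1956 -0.6195  0.2306] yaw 0.306 t 0.15 q7 [ 1.17 -0.06] F [-0.1  0.4 -0.5] [-0.04 -0.01  0.01] w 0.996 0.0
```

```bash
python3 -m handwheel '[[1,32,-25,2,0,0,0.1],[1,64,-50,4,0,0,0.2],[1,96,-75,7,0,0,0.3],[1,128,-100,10,0,0,0.4],[1,160,-125,13,0,0,0.5],[1,192,-150,16,0,0,0.6],[1,224,-175,19,0,0,0.61],[1,256,-200,22,0,0,0.61]]' 60
python3 -m handwheel '[[1,12,-34,1,0,0,0],[1,24,-66,3,0,0,0],[1,38,-98,5,0,0,0],[1,46,-120,8,0,0,0],[1,47,-156,8,0,0,0],[1,47,-156,8,0,0,0],[1,47,-156,8,0,0,0],[1,47,-156,8,0,0,0]]'
python3 - <<'E'
from h import *
go(.471,-.216,.20,-.307)
cap('wrist','w1')
E
```

```text
time: 0.82
position: [0.3802, -0.3502, 0.2092]
tool_rot: [0.988, -0.152, 0.0, 0.0]
contact_force: [1.1, -0.5, -0.1]
width: 0.998
grip_force: 0.0
time: 1.48
position: [0.4708, -0.2176, 0.2012]
tool_rot: [0.988, -0.151, -0.0, 0.0]
contact_force: [0.4, 0.3, -0.1]
width: 1.002
grip_force: 0.0
shift [-0.3 -1.6  1.2] turn [0.    0.    0.003] pos [ 0.4708 -0.2176  0.2012] yaw -0.304 t 1.4833 q7 [ 0.59 -1.55] F [ 0.4  0.3 -0.1] [-0.01 -0.01  0.01] w 1.002 0.0
```

View pics/w1.png

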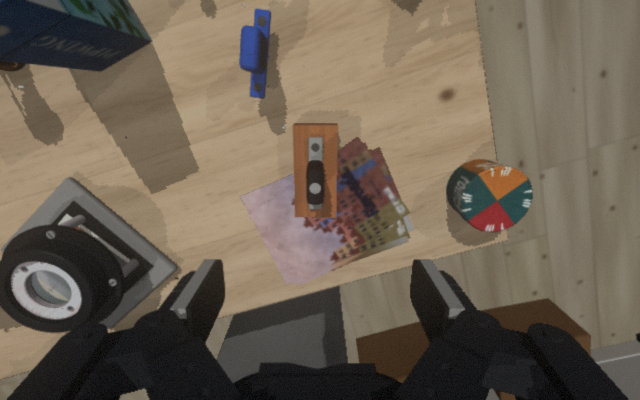

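Wrist view: block at (294–338,124–218), spanner on it with its grip top at about (315,185). Magnifier at lower left: ring centred at about (47,287), dots in the ring near (27,267) and (77,308), flange screws in the black head.

Run:
```python
from h import *
s=observe();C=cam('wrist',s)
P=plane(C,[294,338,338,294],[124,124,218,218],.024);c=P.mean(0);v=(P[0]+P[1]-P[2]-P[3])[:2];a=np.arctan2(v[1],v[0]);print('block',c,a,np.linalg.norm(P[0]-P[1]),np.linalg.norm(P[1]-P[2]))
B=plane(C,[316,316],[137,211],.030);print('bar',B,B.mean(0))
print('griptop',plane(C,[315.5],[187],.078))
M=plane(C,[47],[287],.07);print('ring',M)
M=plane(C,[73,178,4,],[179,266,247],.012);print('plate corners',M, np.arctan2(*(M[1]-M[0])[[1,0]]),np.linalg.norm(M[1]-M[0]),np.linalg.norm(M[2]-M[0]))
im=cv2.imread('pics/w1.png')
cv2.imwrite('pics/crop2.png',np.hstack([cv2.resize(im[110:230,275:355],(400,600),interpolation=2),cv2.resize(im[240:340,0:100],(400,600),interpolation=2)]))
```

```text
block [ 0.47207488 -0.21790501  0.024     ] -0.30750054358136353 0.04264862466434747 0.09781806612347009
bar [[ 0.50753966 -0.22918551  0.03      ]
 [ 0.43514509 -0.20619487  0.03      ]] [ 0.47134237 -0.21769019  0.03      ]
griptop [[ 0.47304275 -0.21793178  0.078     ]]
ring [[0.45325755 0.05969721 0.07      ]]
plate corners [[ 0.53990774  0.02783962  0.012     ]
 [ 0.41247434 -0.031615    0.012     ]
 [ 0.49322688  0.13985047  0.012     ]] -2.7050576398140036 0.1406204982142683 0.12134881105015932
```

View pics/crop2.png

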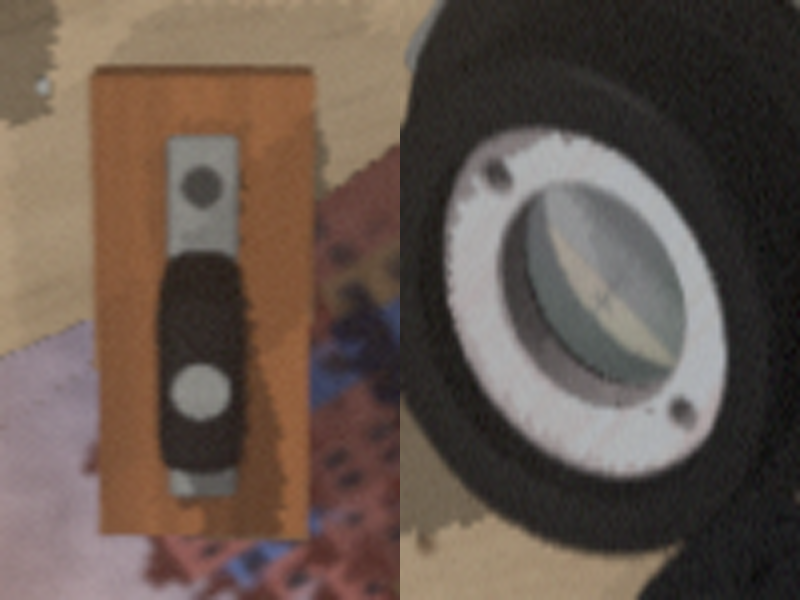

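```bash
python3 -m handwheel '[[1,1,0,30,0,0,0.003],[1,1,0,65,0,0,0.003],[1,1,0,100,0,0,0.003],[1,1,0,130,0,0,0.003],[1,1,0,150,0,0,0.003],[1,1,0,160,0,0,0.003],[1,1,0,160,0,0,0.003],[0,1,0,160,0,0,0.003]]' 60
python3 -m handwheel '[[-1,0,0,0,0,0,0],[-1,0,0,0,0,0,0],[-1,0,0,0,0,0,0],[-1,0,0,0,0,0,0],[-1,0,0,0,0,0,0],[-1,0,0,0,0,0,0],[-1,0,0,0,0,0,0],[-1,0,0,0,0,0,0]]' 60
python3 - <<'E'
from h import *
go(.472,-.218,.141,-.307)
C=cam('wrist',observe())
E
```

```text
time: 2.2
position: [0.4721, -0.2184, 0.0418]
tool_rot: [0.988, -0.154, 0.0, 0.0]
contact_force: [1.0, -0.1, 0.0]
width: 0.882
grip_force: 0.0
time: 2.87
position: [0.4725, -0.2177, 0.042]
tool_rot: [0.988, -0.153, 0.0, 0.0]
contact_force: [-1.5, 0.6, 5.7]
width: 0.164
grip_force: 58.6
shift [ -0.3   0.5 -99. ] turn [ 0.    -0.001 -0.   ] pos [ 0.4725 -0.2177  0.042 ] yaw -0.307 t 2.8667 q7 [ 0.57 -1.6 ] F [-1.5  0.6  5.7] [ 0.13  0.24 -0.06] w 0.164 58.6
```

```bash
python3 -m handwheel '[[-1,0,0,-8,0,0,0],[-1,0,0,-18,0,0,0],[-1,0,0,-35,0,0,0],[-1,0,0,-60,0,0,-0.12],[-1,0,0,-90,0,0,-0.24],[-1,0,0,-120,0,0,-0.36],[-1,0,0,-145,0,0,-0.48],[-1,0,0,-150,0,0,-0.6]]' 60
python3 -m handwheel '[[-1,0,0,0,0,0,-0.12],[-1,0,0,0,0,0,-0.24],[-1,0,0,0,0,0,-0.36],[-1,0,0,0,0,0,-0.48],[-1,0,0,0,0,0,-0.6],[-1,0,0,0,0,0,-0.72],[-1,0,0,0,0,0,-0.84],[-1,0,0,0,0,0,-0.96]]' 60
python3 - <<'E'
from h import *
s={'tool_rot':[.98847,-.1514,0,0],'position':np.array([.4708,-.2176,.2012])};C=cam('wrist',s)
H=plane(C,[24.25,70.75],[268.8,308.7],.07);print(H,H.mean(0),np.linalg.norm(H[0]-H[1]),np.arctan2(*(H[0]-H[1])[[1,0]]))
print(observe()['qpos'])
go(.54,.09,.19,1.9)
E
```

```text
time: 3.53
position: [0.474, -0.2182, 0.197]
tool_rot: [0.989, 0.149, 0.003, 0.002]
contact_force: [0.3, -1.1, -1.1]
width: 0.17
grip_force: 58.4
time: 4.2
position: [0.472, -0.2175, 0.1921]
tool_rot: [0.808, 0.589, 0.0, 0.0]
contact_force: [0.5, 0.8, -0.9]
width: 0.168
grip_force: 58.4
[[0.47793194 0.07067119 0.07      ]
 [0.42537745 0.05313351 0.07      ]] [0.4516547  0.06190235 0.07      ] 0.05540347700302921 0.322084722142897
[ 0.69329103  0.11755033 -0.37177201  1.8161873   0.04557572  1.21589793
 -0.00396897]
shift [313.5 -29.7   2.1] turn [ 0.     0.    -0.641] pos [ 0.472  -0.2175  0.1921] yaw 1.259 t 4.2 q7 [ 0.69 -0.  ] F [ 0.5  0.8 -0.9] [ 0.04  0.03 -0.03] w 0.168 58.4
```

```bash
python3 -m handwheel '[[-1,38,-4,0,0,0,-0.12],[-1,76,-7,0,0,0,-0.24],[-1,114,-11,0,0,0,-0.36],[-1,152,-14,0,0,0,-0.48],[-1,190,-18,0,0,0,-0.6],[-1,228,-22,0,0,0,-0.72],[-1,266,-26,0,0,0,-0.84],[-1,313,-30,0,0,0,-0.96]]' 60
python3 -m handwheel '[[-1,0,0,0,0,0,-0.12],[-1,0,0,0,0,0,-0.24],[-1,0,0,0,0,0,-0.36],[-1,0,0,0,0,0,-0.48],[-1,0,0,0,0,0,-0.6],[-1,0,0,0,0,0,-0.72],[-1,0,0,0,0,0,-0.84],[-1,0,0,0,0,0,-0.96]]' 60
python3 - <<'E'
from h import *
go(.54,.09,.19,.322)
E
```

```text
time: 4.87
position: [0.5402, 0.0848, 0.1924]
tool_rot: [0.446, 0.895, -0.0, 0.001]
contact_force: [1.0, -0.4, -0.7]
width: 0.166
grip_force: 58.5
time: 5.53
position: [0.5401, 0.0836, 0.192]
tool_rot: [-0.019, 1.0, -0.0, 0.0]
contact_force: [-0.6, -0.1, -2.0]
width: 0.167
grip_force: 58.8
shift [-0.2  6.4  2. ] turn [-0.001  0.    -0.285] pos [0.5401 0.0836 0.192 ] yaw -3.105 t 5.5333 q7 [0.46 1.23] F [-0.6 -0.1 -2. ] [-0.03 -0.01  0.02] w 0.167 58.8
```

```bash
python3 -m handwheel '[[-1,0,3,1,0,0,-0.1],[-1,0,6,2,0,0,-0.2],[-1,0,6,2,0,0,-0.285],[-1,0,6,2,0,0,-0.285],[-1,0,6,2,0,0,-0.285],[-1,0,6,2,0,0,-0.285],[-1,0,6,2,0,0,-0.285],[-1,0,6,2,0,0,-0.285]]' 60
python3 - <<'E'
from h import *
s,p,d=cap('wrist','w2');go(.54,.09,.19,.322);np.save('s2.npy',np.r_[s['position'],s['tool_rot']])
C=cam('wrist',s);print(proj(C,[.4517,.0619,.07]))
# spanner pin tip expectation
E
```

```text
time: 6.2
position: [0.54, 0.0896, 0.1895]
tool_rot: [-0.157, 0.988, -0.0, 0.0]
contact_force: [0.7, -0.5, -1.0]
width: 0.166
grip_force: 58.8
shift [-0.1  0.3 -0.6] turn [-0.     0.    -0.007] pos [0.54   0.0897 0.1894] yaw -2.827 t 6.25 q7 [0.49 1.49] F [ 1.2  0.4 -1.3] [0.03 0.01 0.01] w 0.168 58.8
[318.00792897  76.541243  ]
```

View pics/w2.png

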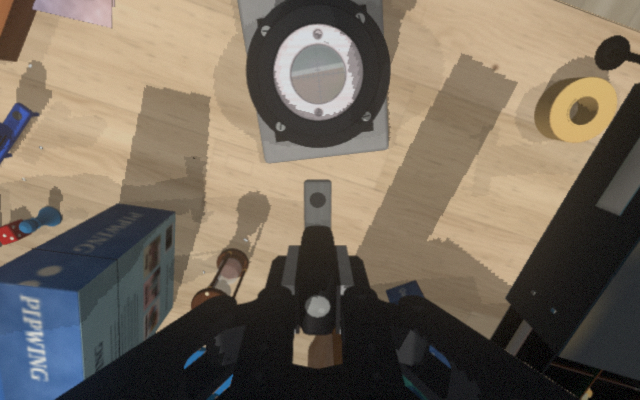

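Ring with holes near (317,33) and (318,112), the crossbar's near end at (317,181–225) with its pin dot at (317,200). Measuring these finely.

Run:
```python
from h import *
a=np.load('s2.npy');s={'position':a[:3],'tool_rot':a[3:]};C=cam('wrist',s)
g=cv2.cvtColor(cv2.imread('pics/w2.png'),6).astype(float)
def dark(u,v,r):
    y,x=np.mgrid[v-r:v+r+1,u-r:u+r+1]; p=g[v-r:v+r+1,u-r:u+r+1]; w=np.clip(np.percentile(p,60)-20-p,0,None); return (w*x).sum()/w.sum(),(w*y).sum()/w.sum()
h=np.array([dark(317,33,6),dark(318,112,6)]);print(h)
H=plane(C,h[:,0],h[:,1],.07);c=H.mean(0);e=H[0]-H[1];print('holes',H,c,np.linalg.norm(e),np.arctan2(e[1],e[0])%np.pi)
dt=dark(318,200,7);zb=s['position'][2]-.0415+.030
q=plane(C,[dt[0]],[dt[1]],zb)[0];Rm=Ro.from_quat(a[3:]).as_matrix()
print('pin mark',dt,'tool frame',Rm.T@(q-a[:3])*1000, 'hole centre tool',Rm.T@(c-a[:3])*1000)
b=plane(C,[304.5,331],[181,181],zb);print('bar end mid tool',[Rm.T@(x-a[:3])*1000 for x in b])
# edges of the bar: columns by gradient, rows 184..222
for v in (186,192,208,214,220):
    row=g[v,290:346];d=np.abs(np.diff(row));print(v,row.astype(int)[8:48:2])
```

```text
[[316.96216454  34.20721513]
 [318.01920162 112.86120936]]
holes [[0.42463438 0.05228904 0.07      ]
 [0.47697731 0.07013535 0.07      ]] [0.45080585 0.06121219 0.07      ] 0.05530165872494313 0.3285894719096203
pin mark (np.float64(nan), np.float64(nan)) tool frame [nan nan nan] hole centre tool [ 93.6299232    0.59727068 119.4548105 ]
bar end mid tool [array([39.46306412, -5.99561714, 11.50091691]), array([39.45076541,  7.10423803, 11.49880403])]
186 [183 183 180 112 110 113 116 113 114 112 110 116 114 111 112 113 108 181
 182 184]
192 [178 181 180 109 111 112 112 113 106  91  85 107 113 113 113 114 107 179
 183 183]
208 [167 167 163 115 106 112 114 112 114 108 104 111 117 114 111 110 112 177
 182 180]
214 [164 165 163 116 108 113 111 116 115 113 112 115 118 113 110 109 116 169
 172 176]
220 [164 167 164 123 109 110 113 116 114 111 112 109 106 108 107 106 115 175
 176 179]<stdin>:5: RuntimeWarning: invalid value encountered in scalar divide
```

Run:
```python
from h import *
a=np.load('s2.npy');s={'position':a[:3],'tool_rot':a[3:]};C=cam('wrist',s)
g=cv2.cvtColor(cv2.imread('pics/w2.png'),6).astype(float)
y,x=np.mgrid[188:214,308:328];w=np.clip(100-g[188:214,308:328],0,None);u,v=(w*x).sum()/w.sum(),(w*y).sum()/w.sum()
col=g[174:190,310:325].mean(1);print(u,v,col.astype(int))
Rm=Ro.from_quat(a[3:]).as_matrix()
for z in(.0295,.0305):
  q=plane(C,[u,317,317],[v,180.5,181.5],a[2]-.042+z);print((q-a[:3])@Rm*1000)
```

```text
317.22281394949323 199.58254595430338 [184 185 185 185 180 135  91  86 103 109 113 113 113 114 114 114]
[[29.45606787  0.28544975 12.49991659]
 [39.44781096  0.18328859 12.49992034]
 [38.9336952   0.18273283 12.49992108]]
[[29.7855081   0.28537358 11.49991617]
 [39.71288732  0.1838705  11.49991989]
 [39.20208335  0.18331833 11.49992063]]
```

```bash
python3 - <<'E'
from h import *
s,p,d=cap('wrist','w3');C=cam('wrist',s);Rm=Ro.from_quat(s['tool_rot']).as_matrix()
def pt(u,v):
    o,r=ray(C,u,v); z=np.median(d[v-2:v+3,u-2:u+3]); return ((o+r*z-s['position'])@Rm*1000).round(1)
for u,v in[(310,186),(325,186),(310,200),(325,200),(310,218),(325,218),(317,240),(317,255),(317,306),(317,322),(290,70),(345,70),(317,15),(255,70),(300,150)]: print((u,v),pt(u,v))
E
python3 - <<'E'
from h import *
im=cv2.imread('pics/w3.png');cv2.imwrite('pics/crop3.png',cv2.resize(im[170:350,257:377],(400,600),interpolation=2))
E
```

```text
(310, 186) [36.7 -3.3 12.1]
(325, 186) [36.7  4.2 12.2]
(310, 200) [29.5 -3.4 11.6]
(325, 200) [29.5  4.2 11.7]
(310, 218) [19.5 -3.4 12.3]
(325, 218) [19.7  4.3 11.9]
(317, 240) [ 18.1   0.2 -11.1]
(317, 255) [ 18.3   0.2 -25.5]
(317, 306) [  2.4   0.2 -36.8]
(317, 322) [ -5.5   0.1 -36.2]
(290, 70) [ 97.2 -20.2 119.7]
(345, 70) [ 97.4  21.7 123.5]
(317, 15) [132.4   0.3 113.6]
(255, 70) [ 98.2 -49.6 136.7]
(300, 150) [ 27.2 -16.8 176.8]
```

View pics/crop3.png

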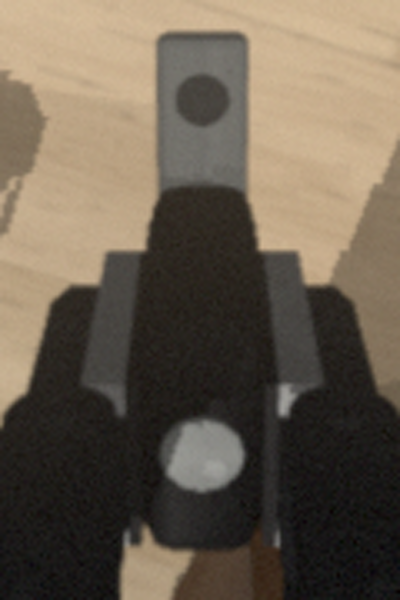

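```bash
python3 -m handwheel '[[-1,25,0,10,0,0,-0.014],[-1,55,0.3,25,0,0,-0.014],[-1,80,0.3,40,0,0,-0.014],[-1,92,0.3,50,0,0,-0.014],[-1,92,0.3,62,0,0,-0.014],[-1,92,0.3,72,0,0,-0.014],[-1,92,0.3,76,0,0,-0.014],[-1,92,0.3,76,0,0,-0.014]]' 80
python3 -m handwheel '[[-1,0,0,0,0,0,0],[-1,0,0,0,0,0,0],[-1,0,0,1,0,0,0],[-1,0,0,2.5,0,0,0],[-1,0,0,4,0,0,0],[-1,0,0,5.5,0,0,0],[-1,0,0,7,0,0,0],[-1,0,0,7.5,0,0,0]]' 80
python3 -c "
from h import *
go(.4512,.0615,.1,.3286)"
```

```text
time: 6.97
position: [0.4528, 0.062, 0.1126]
tool_rot: [-0.165, 0.986, 0.001, -0.0]
contact_force: [-0.1, -0.6, -1.3]
width: 0.163
grip_force: 80.3
time: 7.63
position: [0.4523, 0.0614, 0.1056]
tool_rot: [-0.164, 0.986, 0.0, -0.0]
contact_force: [-0.2, -0.2, -1.8]
width: 0.164
grip_force: 80.3
shift [1.  0.5 5.6] turn [ 0.    -0.     0.001] pos [0.4523 0.0614 0.1056] yaw -2.812 t 7.6333 q7 [0.59 1.58] F [-0.2 -0.2 -1.8] [0.01 0.03 0.03] w 0.164 80.3
```

```bash
python3 -m handwheel '[[-1,0,0,0.5,0,0,0],[-1,0,0,1,0,0,0],[-1,0,0,1.5,0,0,0],[-1,0,0,1.5,0,0,0],[-1,0,0,1.5,0,0,0],[-1,0,0,1.5,0,0,0],[-1,0,0,1.5,0,0,0],[-1,0,0,1.5,0,0,0]]' 80
python3 -c "
from h import *
go(.4512,.0615,.1,.3286)"
```

```text
time: 8.3
position: [0.4525, 0.0614, 0.1044]
tool_rot: [-0.164, 0.986, -0.0, 0.0]
contact_force: [0.5, 0.3, -2.1]
width: 0.164
grip_force: 80.3
shift [1.2 0.5 4.4] turn [-0.     0.     0.002] pos [0.4525 0.0614 0.1044] yaw -2.811 t 8.3 q7 [0.59 1.58] F [ 0.5  0.3 -2.1] [-0.03 -0.03 -0.02] w 0.164 80.3
```

```bash
python3 -m handwheel '[[-1,0,0,0.5,0,0,0],[-1,0,0,1,0,0,0],[-1,0,0,1.5,0,0,0],[-1,0,0,1.5,0,0,0],[-1,0,0,1.5,0,0,0],[-1,0,0,1.5,0,0,0],[-1,0,0,1.5,0,0,0],[-1,0,0,1.5,0,0,0]]' 80
python3 -c "
from h import *
go(.4512,.0615,.1,.3286)"
```

```text
time: 8.97
position: [0.4525, 0.0614, 0.1029]
tool_rot: [-0.164, 0.986, 0.0, 0.0]
contact_force: [-0.8, -0.2, -0.8]
width: 0.163
grip_force: 80.3
shift [1.2 0.5 2.9] turn [0.    0.    0.002] pos [0.4525 0.0614 0.1029] yaw -2.811 t 8.9667 q7 [0.58 1.58] F [-0.8 -0.2 -0.8] [ 0.02  0.02 -0.01] w 0.163 80.3
```

```bash
python3 -m handwheel '[[-1,0,0,0.5,0,0,0],[-1,0,0,1,0,0,0],[-1,0,0,1.5,0,0,0],[-1,0,0,1.5,0,0,0],[-1,0,0,1.5,0,0,0],[-1,0,0,1.5,0,0,0],[-1,0,0,1.5,0,0,0],[-1,0,0,1.5,0,0,0]]' 80
python3 -c "
from h import *
go(.4512,.0615,.1,.3286)"
```

```text
time: 9.63
position: [0.4525, 0.0615, 0.1014]
tool_rot: [-0.164, 0.986, 0.0, 0.0]
contact_force: [0.2, 0.1, -1.9]
width: 0.171
grip_force: 80.3
shift [1.2 0.5 1.4] turn [0.    0.    0.002] pos [0.4525 0.0615 0.1014] yaw -2.811 t 9.6333 q7 [0.58 1.58] F [ 0.2  0.1 -1.9] [0.05 0.02 0.03] w 0.171 80.3
```

```bash
python3 -m handwheel '[[-1,0,0,0.5,0,0,0],[-1,0,0,1,0,0,0],[-1,0,0,1,0,0,0],[-1,0,0,1,0,0,0],[-1,0,0,1,0,0,0.02],[-1,0,0,1,0,0,0.04],[-1,0,0,1,0,0,0.06],[-1,0,0,1,0,0,0.08]]' 80
python3 -c "
from h import *
go(.4512,.0615,.1,.3286)"
```

```text
time: 10.3
position: [0.4525, 0.0615, 0.1004]
tool_rot: [-0.124, 0.992, -0.0, 0.0]
contact_force: [-0.3, -0.6, -1.1]
width: 0.161
grip_force: 80.5
shift [1.3 0.4 0.4] turn [-0.    0.   -0.08] pos [0.4525 0.0615 0.1004] yaw -2.893 t 10.3 q7 [0.58 1.5 ] F [-0.3 -0.6 -1.1] [0.04 0.   0.21] w 0.161 80.5
```

```bash
cat > t.py <<'E'
from h import *
s=observe();print('T',s['ft_torque'].round(3),'F',s['contact_force'].round(1),s['position'].round(4),'q7',s['qpos'][6].round(3),s['time'])
E
python3 -m handwheel '[[-1,0,0,0,0,0,0.0125],[-1,0,0,0,0,0,0.025],[-1,0,0,0,0,0,0.0375],[-1,0,0,0,0,0,0.05],[-1,0,0,0,0,0,0.0625],[-1,0,0,0,0,0,0.075],[-1,0,0,0,0,0,0.0875],[-1,0,0,0,0,0,0.1]]' 80 >/dev/null; python3 t.py
python3 -m handwheel '[[-1,0,0,0,0,0,0.0125],[-1,0,0,0,0,0,0.025],[-1,0,0,0,0,0,0.0375],[-1,0,0,0,0,0,0.05],[-1,0,0,0,0,0,0.0625],[-1,0,0,0,0,0,0.075],[-1,0,0,0,0,0,0.0875],[-1,0,0,0,0,0,0.1]]' 80 >/dev/null; python3 t.py
```

```text
T [-0.098 -0.042  0.138] F [-0.6  0.  -1.3] [0.4525 0.0614 0.1003] q7 1.399 10.9667
T [-0.379 -0.048  0.209] F [-0.  -1.4 -0.1] [0.4525 0.0613 0.1003] q7 1.3 11.6333
```

```bash
python3 -m handwheel '[[-1,0,0,0,0,0,0.0125],[-1,0,0,0,0,0,0.025],[-1,0,0,0,0,0,0.0375],[-1,0,0,0,0,0,0.05],[-1,0,0,0,0,0,0.0625],[-1,0,0,0,0,0,0.075],[-1,0,0,0,0,0,0.0875],[-1,0,0,0,0,0,0.1]]' 80 >/dev/null; python3 t.py
```

```text
T [-0.775 -0.065  0.146] F [-0.5 -2.6 -1.5] [0.4525 0.0613 0.1003] q7 1.202 12.3
```

```bash
python3 -m handwheel '[[-1,0,-0.2,0,0,0,0],[-1,0,-0.4,0,0,0,0],[-1,0,-0.7,0,0,0,0.0125],[-1,0,-0.9,0,0,0,0.025],[-1,0,-0.9,0,0,0,0.04],[-1,0,-0.95,0,0,0,0.06],[-1,0,-1,0,0,0,0.08],[-1,0,-1,0,0,0,0.1]]' 80 >/dev/null; python3 t.py
python3 -m handwheel '[[-1,0,0,0,0,0,0.0125],[-1,0,0,0,0,0,0.025],[-1,0,-0.1,0,0,0,0.0375],[-1,0,-0.1,0,0,0,0.05],[-1,0,-0.1,0,0,0,0.0625],[-1,0,-0.2,0,0,0,0.075],[-1,0,-0.2,0,0,0,0.0875],[-1,0,-0.2,0,0,0,0.1]]' 80 >/dev/null; python3 t.py
```

```text
T [ 0.514 -0.042  0.231] F [ 0.2  1.8 -1.5] [0.4525 0.0609 0.1004] q7 1.105 12.9667
T [ 1.182 -0.024  0.173] F [ 0.8  4.4 -1.4] [0.4525 0.0605 0.1004] q7 1.008 13.6333
```

```bash
python3 -m handwheel '[[-1,0,0.2,0,0,0,0.0125],[-1,0,0.4,0,0,0,0.025],[-1,0,0.4,0,0,0,0.0375],[-1,0,0.4,0,0,0,0.05],[-1,0,0.4,0,0,0,0.0625],[-1,0,0.4,0,0,0,0.075],[-1,0,0.35,0,0,0,0.0875],[-1,0,0.35,0,0,0,0.1]]' 80 >/dev/null; python3 t.py
```

```text
T [0.84  0.072 0.177] F [-0.5  2.1 -1.1] [0.4525 0.0605 0.1003] q7 0.909 14.3
```

```bash
python3 -m handwheel '[[-1,0,0.1,0,0,0,0.0125],[-1,0,0.2,0,0,0,0.025],[-1,0,0.2,0,0,0,0.0375],[-1,0,0.2,0,0,0,0.05],[-1,0,0.2,0,0,0,0.0625],[-1,0,0.2,0,0,0,0.075],[-1,0,0.2,0,0,0,0.0875],[-1,0,0.2,0,0,0,0.1]]' 80 >/dev/null; python3 t.py
python3 -m handwheel '[[-1,0,0,0,0,0,0.0125],[-1,0,0,0,0,0,0.025],[-1,0,0,0,0,0,0.0375],[-1,0,0,0,0,0,0.05],[-1,0,0,0,0,0,0.0625],[-1,0,0,0,0,0,0.075],[-1,0,0,0,0,0,0.0875],[-1,0,0,0,0,0,0.1]]' 80 >/dev/null; python3 t.py
```

```text
T [0.228 0.383 0.196] F [-1.6  0.4  0.5] [0.4525 0.0605 0.1003] q7 0.81 14.9667
T [-0.323  0.571  0.154] F [-2.6 -1.4  0.1] [0.4525 0.0605 0.1003] q7 0.711 15.6333
```

```bash
python3 -m handwheel '[[-1,0.1,-0.2,0,0,0,0.0125],[-1,0.2,-0.4,0,0,0,0.025],[-1,0.2,-0.4,0,0,0,0.0375],[-1,0.2,-0.4,0,0,0,0.05],[-1,0.2,-0.4,0,0,0,0.0625],[-1,0.2,-0.4,0,0,0,0.075],[-1,0.2,-0.4,0,0,0,0.0875],[-1,0.2,-0.4,0,0,0,0.1]]' 80 >/dev/null; python3 t.py
python3 -m handwheel '[[-1,0,0,0,0,0,0.0125],[-1,0,0,0,0,0,0.025],[-1,0,0,0,0,0,0.0375],[-1,0,-0.1,0,0,0,0.05],[-1,0,-0.1,0,0,0,0.0625],[-1,0,-0.1,0,0,0,0.075],[-1,0,-0.1,0,0,0,0.0875],[-1,0,-0.1,0,0,0,0.1]]' 80 >/dev/null; python3 t.py
```

```text
T [-0.347  0.212  0.236] F [-1.3 -0.8 -1.4] [0.4522 0.0604 0.1003] q7 0.613 16.3
T [-0.459  0.109  0.288] F [-0.  -2.  -1.7] [0.4522 0.0604 0.1003] q7 0.515 16.9667
```

```bash
python3 -m handwheel '[[-1,0,0,0,0,0,0.01],[-1,0,0,0,0,0,0.02],[-1,0,0,0,0,0,0.03],[-1,0,0,0,0,0,0.04],[-1,0,0,0,0,0,0.05],[-1,0,0,0,0,0,0.06],[-1,0,0,0,0,0,0.07],[-1,0,0,0,0,0,0.08]]' 80 >/dev/null; python3 t.py
```

```text
T [-0.639  0.256  0.376] F [-1.8 -2.4 -1.2] [0.4521 0.0604 0.1003] q7 0.436 17.6333
```

```bash
python3 -m handwheel '[[-1,0,0,0,0,0,0.01],[-1,0,0,0,0,0,0.02],[-1,0,0,0,0,0,0.03],[-1,0,0,0,0,0,0.035],[-1,0,0,0,0,0,0.04],[-1,0,0,0,0,0,0.045],[-1,0,0,0,0,0,0.05],[-1,0,0,0,0,0,0.055]]' 80 >/dev/null; python3 t.py
python3 -m handwheel '[[-1,0,0,0,0,0,0],[-1,0,0,0,0,0,0],[-1,0,0,0,0,0,0],[-1,0,0,0,0,0,0],[-1,0,0,0,0,0,0],[-1,0,0,0,0,0,0],[-1,0,0,0,0,0,0],[-1,0,0,0,0,0,0]]' 80 >/dev/null; python3 t.py
```

```text
T [-0.848  0.391  0.472] F [-1.4 -3.2  0.8] [0.4521 0.0604 0.1003] q7 0.382 18.3
T [-0.966  0.542  0.403] F [-2.1 -4.1 -0.4] [0.4521 0.0604 0.1003] q7 0.383 18.9667
```

```bash
python3 -m handwheel '[[-1,0,0,0,0,0,-0.02],[-1,0,0,0,0,0,-0.04],[-1,0,0,0,0,0,-0.05],[-1,0,0,0,0,0,-0.05],[-1,0,0,0,0,0,-0.05],[-1,0,0,0,0,0,-0.05],[-1,0,0,0,0,0,-0.05],[-1,0,0,0,0,0,-0.05]]' 80 >/dev/null; python3 t.py
```

```text
T [-0.46   0.576  0.134] F [-1.9 -3.1 -0.9] [0.452  0.0605 0.1003] q7 0.432 19.6333
```

```bash
python3 -m handwheel '[[-1,0,0,-1,0,0,0],[-1,0,0,-2.5,0,0,0],[-1,0,0,-4.5,0,0,0],[-1,0,0,-7,0,0,0],[-1,0,0,-12,0,0,0],[-1,0,0,-25,0,0,0],[-1,0,0,-50,0,0,0],[-1,0,0,-80,0,0,0]]' 80 >/dev/null; python3 t.py
python3 -c "
from h import *
go(.54,.05,.19,-.307)"
```

```text
T [-0.027 -0.025 -0.025] F [-0.2  0.6 -0.5] [0.4514 0.0607 0.1807] q7 0.512 20.3
shift [-67.4  58.5  -9.5] turn [-0.    -0.002 -0.527] pos [0.4514 0.0607 0.1807] yaw 2.307 t 20.3 q7 [0.52 0.51] F [-0.2  0.6 -0.5] [-0.03 -0.03 -0.03] w 0.164 80.4
```

```bash
python3 -m handwheel '[[-1,-36,-15,-3,0,0,-0.08],[-1,-72,-30,-6,0,0,-0.16],[-1,-108,-45,-9,0,0,-0.24],[-1,-144,-60,-10,0,0,-0.32],[-1,-180,-75,-10,0,0,-0.4],[-1,-216,-90,-10,0,0,-0.48],[-1,-252,-105,-10,0,0,-0.527],[-1,-280,-117,-10,0,0,-0.527]]' 80 >/dev/null
python3 -m handwheel '[[-1,-20,2,0,0,0,0],[-1,-20,2,0,0,0,0],[-1,-20,2,0,0,0,0],[-1,-20,2,0,0,0,0],[-1,-20,2,0,0,0,0],[-1,-20,2,0,0,0,0],[-1,-20,2,0,0,0,0],[-1,-20,2,0,0,0,0]]' 80 >/dev/null
python3 - <<'E'
from h import *
go(.56,-.245,.19,-.307)
s,p,d=cap('wrist','w4');np.save('s4.npy',np.r_[s['position'],s['tool_rot']])
E
```

```text
shift [  7.6 -18.6   0.7] turn [-0.     0.    -0.001] pos [ 0.5729 -0.2296  0.1907] yaw 2.834 t 21.6333 q7 [0.74 1.44] F [ 0.  -0.5 -0.8] [ 0.   -0.03  0.04] w 0.167 80.5
```

View pics/w4.png

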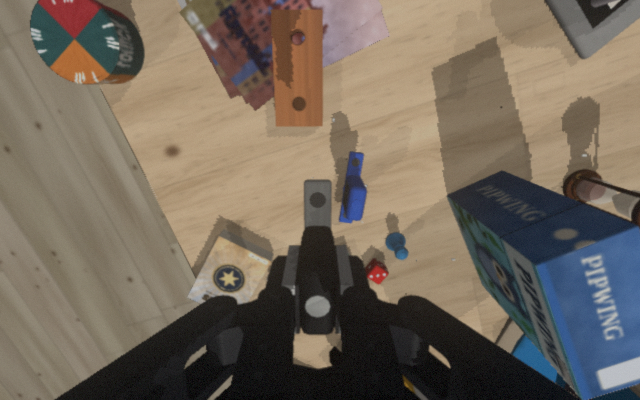

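Block at (272–322, 10–126), wells at (297,38) and (299,104). The bar in hand hasn't slipped (end at (317,181)).

Run:
```python
from h import *
a=np.load('s4.npy');C=cam('wrist',{'position':a[:3],'tool_rot':a[3:]});Rm=Ro.from_quat(a[3:]).as_matrix()
H=plane(C,[297,298.7],[38,104],.024);P=(H-a[:3])@Rm*1000;print(H.mean(0),P,P.mean(0),np.linalg.norm(H[0]-H[1]),np.arctan2(*(P[0]-P[1])[[1,0]]))
```

```text
[ 0.47381539 -0.21655456  0.024     ] [[125.65870103 -17.71941725 166.61303952]
 [ 71.20424946 -17.32586035 166.6328385 ]] [ 98.43147524 -17.5226388  166.62293901] 0.0544558773145851 -0.007227141927075051
```

```bash
python3 -m handwheel '[[-1,35,-6,10,0,0,0],[-1,70,-12,30,0,0,0],[-1,96.3,-17.8,60,0,0,0],[-1,96.3,-17.8,90,0,0,0],[-1,96.3,-17.8,110,0,0,0],[-1,96.3,-17.8,120,0,0,0],[-1,96.3,-17.8,120,0,0,0],[-1,96.3,-17.8,120,0,0,0]]' 80 >/dev/null; python3 t.py
python3 -m handwheel '[[-1,0,0,3,0,0,0],[-1,0,0,6,0,0,0],[-1,0,0,9,0,0,0],[-1,0,0,12,0,0,0],[-1,0,0,15,0,0,0],[-1,0,0,18,0,0,0],[-1,0,0,18,0,0,0],[-1,0,0,18,0,0,0]]' 80 >/dev/null; python3 t.py
```

```text
T [-0.022 -0.1    0.033] F [-0.1  0.1 -0.9] [ 0.4765 -0.2175  0.0709] q7 1.471 22.35
T [-0.011  0.022  0.006] F [ 0.2  0.8 -0.5] [ 0.4758 -0.2175  0.0521] q7 1.456 23.0167
```

```bash
python3 -m handwheel '[[-1,0,0,3,0,0,0],[-1,0,0,6,0,0,0],[-1,0,0,8,0,0,0],[-1,0,0,9.5,0,0,0],[-1,0,0,10,0,0,0],[-1,0,0,10.3,0,0,0],[-1,0,0,10.5,0,0,0],[-1,0,0,10.5,0,0,0]]' 80 >/dev/null; python3 t.py
```

```text
T [0.304 0.672 0.009] F [-2.3  1.8  4.7] [ 0.4757 -0.2175  0.042 ] q7 1.448 23.6833
```

Seated at the same height and contact force as when it was grasped. Open gently and retreat up.

```bash
python3 -m handwheel '[[-0.5,0,0,0,0,0,0],[-0.5,0,0,0,0,0,0],[0,0,0,0,0,0,0],[0.5,0,0,0,0,0,0],[1,0,0,0,0,0,0],[1,0,0,0,0,0,0],[1,0,0,0,0,0,0],[1,0,0,0,0,0,0]]' 20 >/dev/null; python3 t.py
python3 -m handwheel '[[1,0,0,-5,0,0,0],[1,0,0,-15,0,0,0],[1,0,0,-35,0,0,0],[1,0,0,-65,0,0,0],[1,0,0,-95,0,0,0],[1,0,0,-125,0,0,0],[1,0,0,-150,0,0,0],[1,0,0,-150,0,0,0]]' 20
python3 - <<'E'
from h import *
s,p,d=cap('wrist','w5');p2,d2=viewer.capture('scene')
im=p[:,:,::-1]; sc=p2[:,:,::-1]
cv2.imwrite('pics/fin.png',np.hstack([cv2.resize(im[90:290,180:460],(420,300),interpolation=2),cv2.resize(sc[150:300,270:440],(340,300),interpolation=2)]))
E
```

```text
T [ 0.002  0.017 -0.001] F [-0.1 -0.2  0.2] [ 0.4759 -0.2176  0.0418] q7 1.448 24.35
time: 25.02
position: [0.4785, -0.2183, 0.1983]
tool_rot: [0.153, 0.988, -0.001, 0.004]
contact_force: [0.5, -0.4, 0.3]
width: 1.003
grip_force: 0.0
```

View pics/fin.png

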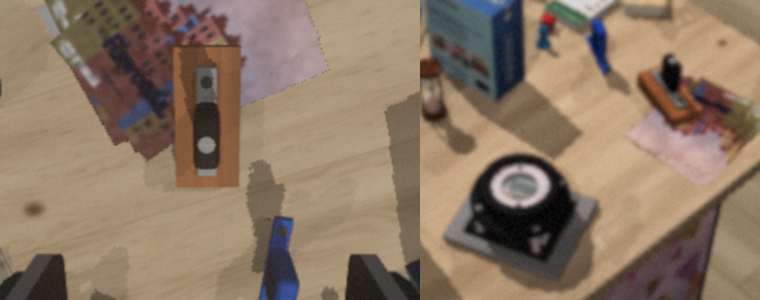

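The spanner stands upright in its block (crop ~(206,120)). Torque stayed positive during the back-off, so the ring was never driven loose. Handing in.

```bash
python3 -c "
from h import *
print(ticket.finish_job())"
```

```text
the job is handed in; nothing more can be done
None
```

The ring is screwed snug (about 0.47 N m while turning, 0.40 N m standing still), the spanner is back upright in its block, and the job was handed in at about 25 s of the 64 s; no verdict was returned, and I did not check the ring's bearing on the lens again after lifting the spanner out.

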